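Free a painted model's holder from the painting rail and park it in the drying rack

TASK

The model tank held in the aluminium T-slot rail is finished: slide its holder along the slot to the open end, where the lips are cut away, and lift it out. Then stand it upright on the floor of the free place in the row of holders in the plywood drying rack, lined up with the row; set it down rather than dropping it, without shifting its neighbours or disturbing the mug and the can.

Things in the scene. Friction and masses are not known exactly. Their poses are not given: they have to be found in the camera images.
- holder_mid (a point): Holder in the rail, ~0.2 kg: steel foot 60 (x) x 44 (y) x 8 mm, steel neck 50 x 16 x 12, wooden block 54 x 34 x 38, on top a grey tank with turret, 48 x 30 x 18 mm (top 76 mm above the underside). This point: middle of the wooden block, 39 mm above the underside. z up, x lengthwise, at first towards the open end. Push on the block's end face; grasp across the 34 mm, from above.
- rail_bay (a point): Point on the slot floor in the open bay of the fixed aluminium rail, 8 mm above the table; z up, x along the slot to the open end, 40 mm on (no end wall: past it the holder falls off). The holder starts 120 to 200 mm to the -x side and slides with light friction. Centred here, its foot is 20 mm clear of the lips and lifts straight up; bay side walls reach 10.5 mm above this floor.
- lips_end (a point): Middle of the slot floor where the overhanging lips end, 50 mm before rail_bay; axes as there. Rail 280 x 64 mm, from 190 mm on the -x side (closed end) to 90 mm on the +x side (open end). On the -x side the slot is 48 mm wide, 10.5 mm high, its 6 mm thick lips (tops 16.5 mm above this floor) leave a 22 mm gap for the neck and hold the foot down.
- gap_floor (a point): Middle of the floor of the free place in the row, 5 mm above the table, bare but for a thin cork strip 58 x 44 mm. x along the row, y across, z up. Between the neighbours' feet there are 70 mm for the holder's 60 mm foot, between the tray's side walls 60 mm for its 44 mm. The parked holder's x lies along this x, either way round.
- rack: Fixed low plywood tray, 272 (x) x 70 (y) mm outside, walls 5 mm thick, 14 mm tall, floor 5 mm thick; origin at the centre of its underside, x along the row. Four places 65 mm apart in a row; the free one is one of the two middle ones.
- nb_near_mid (a point): Middle of the wooden block of the neighbour at the row's end nearer the robot, 39 mm above its underside. The three neighbours are loose, shaped like the holder, but with a tank without turret (top 69 mm above the underside).
- nb_mid_mid (a point): Same point of the neighbour that stands in the other of the two middle places.
- nb_far_mid (a point): Same point of the neighbour at the far end of the row.
- mug: White mug, 80 mm across, 90 mm tall; origin at the centre of its underside. Bystander.
- can: Drink can, 58 mm across, 160 mm tall; origin at the centre of its underside. Bystander.

How it is judged:
By the outcome, as a careful person would: the job done as asked, in the order asked, and still so for the second after the job is handed in, with the robot touching nothing.
It also fails if it takes over 58 s, if anything falls off the work surface, if the arm or the gripper's body presses on something with over 40 N, if the wrist force passes 120 N, or if a joint passes its speed limit or range.

ROBOT

A 7-joint arm with a two-finger parallel gripper is mounted at the origin on the work surface. World frame = base frame: x ahead of the robot, y to its left, z up, the work surface at z = 0. Lengths are in m, angles in degrees, forces in N, time in s.
With the tool pointing down it reaches from about 0.35 to 0.9 m from the base axis. Payload 7.2 kg.
Tool frame: the origin (TCP) lies on the centre line of the jaws, within the pads' length; the fingertips stand 19 mm ahead of it and the grasp point (between the pads) is the TCP (bot.tcp_to_tips is the distance from the TCP to the fingertips, in m); z points along the fingers, y is the line along which they close (so a half turn about z gives the same grasp; the last joint's range is limited). The gripper opens to 85 mm and grips with 20 to 120 N. Pads are 22 mm wide; open, the fingers measure 114 mm over their backs; the gripper's body (76 mm by 85 mm) begins 54 mm behind the grasp point. The pads swing forward as they close: fully open they stand 13 mm farther back than shut.
Start: joints at [-81.257, 23.554, -0.728, 91.456, 0.321, 64.991, -4.71], TCP at [0.137, 0.61, 0.25] pointing down, gripper open.
Joint ranges: [-169.25, 169.25], [-16.82, 113.86], [-84.01, 82.57], [7.8, 145.47], [-59.2, 239.2], [7.22, 106.19], [-163.78, 163.78]. Speed limits (degrees/s): [136.94, 136.94, 172.46, 172.46, 180, 180, 180].

INTERFACE

Orientations are given as a 3x3 rotation matrix whose columns are the frame's x, y, z axes.
In Python, from workcell import bot gives the robot as it stands. Calls block until the motion is done:
- bot.goto(position, orientation): joint-space move of the TCP to a pose.
- bot.line_to(position, speed=0.15, ori=None, until_force=None): straight line of the TCP; ori=None keeps the orientation; speed is the mean speed in m/s. With until_force (N) it stops when the force on the tool has changed by that much, and returns True; else False.
- bot.goto_joints(angles): joint-space move.
- bot.grip(opening, grip_force=None): finger opening in m; grip_force is the grip in N (None keeps the last); returns when the fingers have stopped.
- bot.hold(seconds).
- bot.solve_ik(position, orientation): joint angles nearest the present ones, or None.
- bot.state(): the state.
- bot.read_camera(name): name is "side" or "top" or "wrist"; returns a dict with "img" (420x560x3 uint8, red, green, blue), "intrinsics" (3x3 intrinsics, pixels), "pose" (4x4, takes a point from camera to world coordinates). Camera axes: x right, y down, z forward; pixel columns grow to the right and rows downward; lengths in m; the calibration is good to about 2 mm. The wrist camera is an equidistant fisheye: a pixel r from the principal point sees the ray r / f radians off the axis. A picture is of the moment at which its call begins. There is no depth.
A pose or a line that the arm cannot do raises bot.PlanningError and nothing moves.
- bot.job_done(): hands the job in; it is judged then, once.
The state is a dict: "clock": time; "qpos": joint angles; "joint_vel": joint speeds; "joint_torque": joint torques, N m; "position": TCP position; "ee_rot": TCP orientation; "ft_force": force on the tool from outside, world axes, zero at the start; "torque": the same for the moment, N m; "finger_gap": finger opening in m; "grip_force": force on a finger pad.
Only numpy, scipy, OpenCV 4.12 (cv2) and the standard library are available. Lean on these libraries where they do the work, as an engineer would, in place of code of your own. Each camera call takes 0.05 s, during which the arm holds its last target. There are 200 camera calls.

## Working session

There is one attempt and no reset: what is moved stays moved. The work goes in short steps, each a Python script; the robot and the scene stay as the last script left them, time stands still between calls to the robot, and variables do not carry over. Pictures are saved under pics/ and viewed, at most 10 in all, crops included, and the job is handed in when it is done.

```bash
mkdir -p pics
cat > h.py <<'E'
import numpy as np, cv2
from workcell import bot
def save(cam,n):
    c=bot.read_camera(cam); cv2.imwrite(f'pics/{n}.png',c['img'][:,:,::-1]); np.savez(f'pics/{n}.npz',K=c['intrinsics'],P=c['pose']); return c
def px(n,u,v,z,fish=False):
    d=np.load(f'pics/{n}.npz');K,P=d['K'],d['P']
    a=np.array([(u-K[0,2])/K[0,0],(v-K[1,2])/K[1,1],1.])
    if fish:
        r=np.hypot(a[0],a[1]); a=np.array([a[0]/r*np.sin(r),a[1]/r*np.sin(r),np.cos(r)]) if r>0 else a
    w=P[:3,:3]@a; o=P[:3,3]
    return o+w*(z-o[2])/w[2]
def proj(n,p):
    d=np.load(f'pics/{n}.npz');K,P=d['K'],d['P']
    q=P[:3,:3].T@(np.asarray(p)-P[:3,3]); q=K@q; return q[:2]/q[2]
E
python3 - <<'E'
from h import *
t=save('top','top1'); s=save('side','side1')
im=np.hstack([t['img'],s['img']]); 
cv2.imwrite('pics/a.png',cv2.resize(t['img'],(784,588),interpolation=cv2.INTER_CUBIC)[:,:,::-1])
print(t['pose'].round(3),s['pose'].round(3),t['intrinsics'],bot.state())
E
```

```text
[[-0.006 -0.995  0.096  0.531]
 [-1.     0.006  0.003  0.026]
 [-0.003 -0.096 -0.995  0.964]
 [ 0.     0.     0.     1.   ]] [[-0.984 -0.106  0.14   0.488]
 [-0.175  0.671 -0.72   0.675]
 [-0.017 -0.734 -0.679  0.697]
 [ 0.     0.     0.     1.   ]] [[466.21007816   0.         278.35983257]
 [  0.         466.21007816 208.86759264]
 [  0.           0.           1.        ]] {'clock': 0.1, 'qpos': array([-81.2583603 ,  23.59723236,  -0.72769009,  91.49909022,
         0.32074121,  64.98969773,  -4.70779021]), 'joint_vel': array([ 0.00299978, -0.06854509,  0.07263426, -0.17864903,  0.02812087,
       -0.00812268, -0.01863631]), 'joint_torque': array([ 2.89934767e-03, -6.01832342e+01,  6.84409998e-01, -3.00087404e+01,
        1.40115534e-02,  6.39863094e-03, -6.99189272e-06]), 'position': array([0.13681333, 0.60941704, 0.24951881]), 'ee_rot': array([[-9.75739217e-01,  2.18935912e-01, -2.16690146e-04],
       [ 2.18935994e-01,  9.75738146e-01, -1.44966406e-03],
       [-1.05950682e-04, -1.46193535e-03, -9.99998926e-01]]), 'ft_force': array([ 1.15551036, -0.05035431, -0.13984958]), 'torque': array([-0.01170864, -0.04452752, -0.00023846]), 'grip_force': 0.0, 'finger_gap': 0.08548590173037528}
```

View pics/a.png

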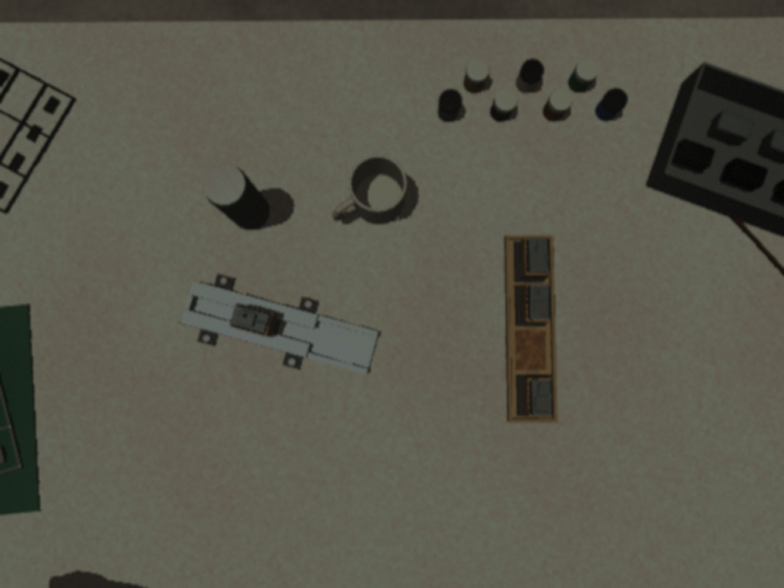

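View pics/side1.png

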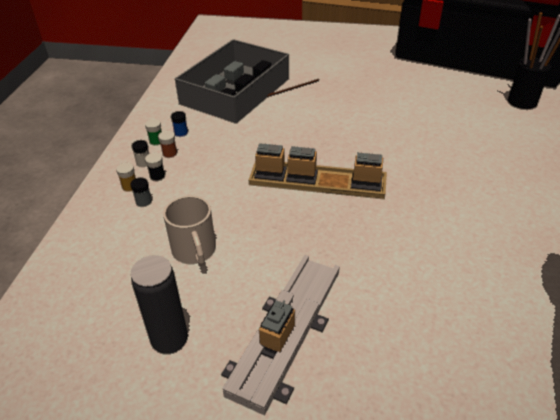

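The top view shows the rail at (180–380, 280–372) with its open end to the right. The rack is at (505–556, 236–420), with the free place third from the far end. Next I'll enlarge both.

Run:
```python
from h import *
im=cv2.imread('pics/top1.png'); im=np.clip(im.astype(float)*2,0,255).astype('uint8')
a=cv2.resize(im[195:270,125:275],None,fx=5,fy=5,interpolation=cv2.INTER_CUBIC)
b=cv2.resize(cv2.rotate(im[165:305,355:400],cv2.ROTATE_90_COUNTERCLOCKWISE),None,fx=5,fy=5,interpolation=cv2.INTER_CUBIC)
o=np.zeros((600,750,3),'uint8'); o[:375]=a; o[375:,:700]=b
cv2.imwrite('pics/b.png',o)
```

```text
(no output)
```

View pics/b.png

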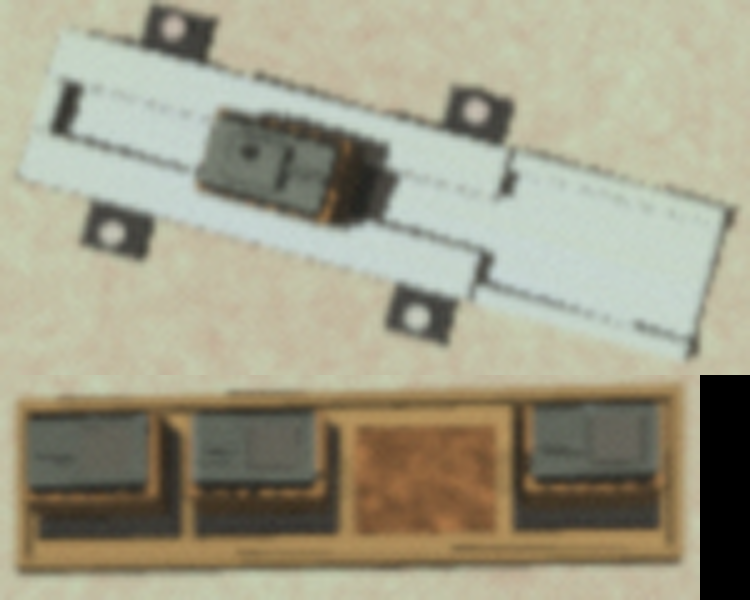

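Run:
```python
from h import *
A=lambda p,z: px('top1',125+(p[0]+.5)/5-.5,195+(p[1]+.5)/5-.5,z)
B=lambda p,z: px('top1',355+44-((p[1]-375+.5)/5-.5),165+(p[0]+.5)/5-.5,z)
c=[A((65,32),.0245),A((18,178),.0245),A((510,150),.0245),A((472,298),.0245),A((733,210),.0185),A((690,355),.0185)]
m=[(c[i]+c[i+1])/2 for i in (0,2,4)]
for q in m: print('mid',q.round(4))
print('widths',[np.linalg.norm(c[i]-c[i+1]).round(4) for i in(0,2,4)],'len',np.linalg.norm((m[1]-m[0])[:2]),np.linalg.norm((m[2]-m[0])[:2]))
d=(m[2]-m[0])[:2]; d/=np.linalg.norm(d); print('dir',d,np.degrees(np.arctan2(d[1],d[0])))
print('w ang',[np.degrees(np.arctan2(*(c[i]-c[i+1])[[1,0]])) for i in(0,2,4)])
le=((m[0][:2]+190e-3*d)+m[1][:2]+(m[2][:2]-.09*d))/3; print('lips',le,'bay',le+.05*d)
# turret-tank body top outline z ~ .008+.058+.012
t=[A(p,.008+.069) for p in [(218,115),(340,148),(325,217),(200,180)]]
print('tank',np.mean(t,0), 's along',(np.mean(t,0)[:2]-le)@d,'perp',np.cross(d,np.mean(t,0)[:2]-le), np.linalg.norm(t[0]-t[1]))
r=[B(p,.014) for p in [(18,400),(680,387),(682,558),(20,570)]]
print('rack',np.mean(r,0),[np.linalg.norm(r[i]-r[i-1]).round(4) for i in range(4)])
e=(r[0]+r[3]-r[1]-r[2])[:2]; e/=np.linalg.norm(e); print('rack dir',e,np.degrees(np.arctan2(e[1],e[0])))
k=[B(p,.006) for p in [(355,428),(495,428),(495,530),(355,535)]]
print('cork',np.mean(k,0),[np.linalg.norm(k[i]-k[i-1]).round(4) for i in range(4)],'pred',np.mean(r,0)[:2]-.0325*e)
for n,P in dict(far=[(28,415),(150,408),(150,483),(28,490)],mid=[(195,412),(312,408),(315,480),(195,486)],near=[(532,402),(657,402),(657,470),(532,477)]).items():
    q=np.mean([B(p,.005+.069) for p in P],0); v=q[:2]-np.mean(r,0)[:2]; print(n,q,v@e,np.cross(e,v))
```

```text
mid [0.6094 0.3232 0.0245]
mid [0.5602 0.141  0.0245]
mid [0.5363 0.0525 0.0185]
widths [np.float64(0.0617), np.float64(0.0612), np.float64(0.0608)] len 0.1887256857127952 0.28039691434701947
dir [-0.2609044  -0.96536464] -105.12373305784226
w ang [np.float64(-16.589027738735613), np.float64(-14.162313879014167), np.float64(-16.808403858525274)]
lips [0.5599617  0.14003158] bay [0.54691648 0.09176334]
tank [0.58148826 0.21865871 0.077     ] s along -0.08152023376695625 perp 0.0002668169788098279 0.0484975653600734
rack [ 0.57009854 -0.17485486  0.014     ] [np.float64(0.0701), np.float64(0.2692), np.float64(0.0686), np.float64(0.2692)]
rack dir [ 0.9999693  -0.00783624] -0.4489878708085139
cork [ 0.53801694 -0.17510525  0.006     ] [np.float64(0.0439), np.float64(0.0571), np.float64(0.0416), np.float64(0.0571)] pred [ 0.53759954 -0.17460018]
far [ 0.66635486 -0.17626587  0.074     ] 0.09626441583426426 -0.0006566794324081257
mid [ 0.60247809 -0.17543849  0.074     ] 0.03238313108708395 -0.000329880776637621
near [ 0.47366619 -0.17512591  0.074     ] -0.09642726357544389 -0.0010267093693319621<stdin>:13: DeprecationWarning: Arrays of 2-dimensional vectors are deprecated. Use arrays of 3-dimensional vectors instead. (deprecated in NumPy 2.0)
<stdin>:20: DeprecationWarning: Arrays of 2-dimensional vectors are deprecated. Use arrays of 3-dimensional vectors instead. (deprecated in NumPy 2.0)
```

Everything agrees with the given sizes: the rail measures 280 mm, the tray is 269 x 69 mm, the holder is 131 mm before the bay, and the cork sits within 1 mm of the predicted spot. Next I'll hover over the holder and check from close up.

```bash
cat >> h.py <<'E'
d=np.array([-.2609,-.9654]); d/=np.linalg.norm(d); e=np.array([.99997,-.00784])
lips=np.array([.55996,.14003]); bay=lips+.05*d; hold0=np.array([.5815,.2187]); gap=np.array([.5378,-.1753])
def ori(v):
    x=np.array([v[0],v[1],0]); z=np.array([0,0,-1.]); return np.column_stack([x,np.cross(z,x),z])
def P(q,z): return np.array([q[0],q[1],z])
E
python3 - <<'E'
from h import *
for n,q,v in [('h',hold0,d),('h-',hold0,-d),('b',bay,d),('b-',bay,-d),('g',gap,e),('g-',gap,-e)]:
    s=bot.solve_ik(P(q,.06),ori(v)); print(n,None if s is None else s.round(0))
s=bot.solve_ik(P(hold0,.2),ori(d)); t=bot.solve_ik(P(hold0,.2),ori(-d))
v=min([x for x in((s,d),(t,-d)) if x[0] is not None],key=lambda x:abs(x[0][6]))[1]; print('use',v)
bot.goto(P(hold0,.2),ori(v))
c=save('wrist','w1'); print(bot.state()['position'],bot.state()['clock'],c['intrinsics'])
cv2.imwrite('pics/w1b.png',np.clip(c['img'][:,:,::-1]*1.5,0,255).astype('uint8'))
E
```

```text
h [-20.  35.  -7. 101.   5.  44. 135.]
h- [-48.  39.  33. 103. -28.  46. -16.]
b [-14.  30.  -1. 111.   1.  39. 150.]
b- [-39.  34.  32. 113. -27.  41.  -5.]
g [-23.  42.  51. 112. -44.  49. -37.]
g- [ -9.  34.  30. 111. -25.  42. 126.]
use [0.26089139 0.96536816]
[0.58095524 0.22025638 0.1998874 ] 2.2833 [[325.1922621    0.         279.872567  ]
 [  0.         325.1922621  206.23127041]
 [  0.           0.           1.        ]]
```

View pics/w1b.png

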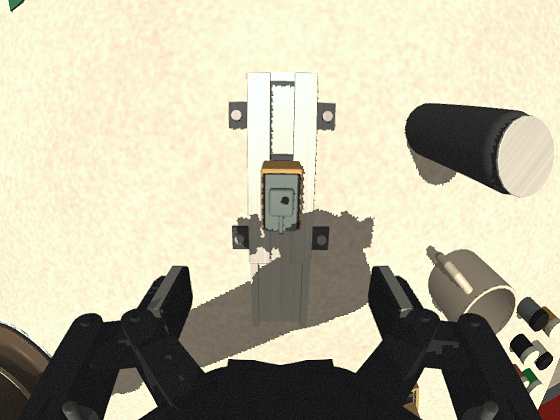

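The wrist view shows the holder at (282, 203), centred between the fingers, and the rail runs straight up the image. I'm well aligned, so I'll descend and grip gently.

Run:
```python
from h import *
f=lambda u,v,z: px('w1',u,v,z,True)
r=[f(248,73,.0245),f(318,73,.0245)]; m=np.mean(r,0); w=np.linalg.norm(r[0]-r[1])
k=np.mean([f(264,174,.077),f(301,174,.077),f(301,229,.077),f(264,229,.077)],0)
for n,q in(('closed end',m),('tank',k)):
    x=q[:2]-lips; print(n,q.round(4),'s',x@d,'perp',d[0]*x[1]-d[1]*x[0],w)
bot.line_to(P(hold0,.11),speed=.12); print(bot.state()['position'])
bot.line_to(P(hold0,.05),speed=.06,until_force=8)
s=bot.state(); print(s['position'],s['ft_force'])
bot.grip(.03,20); s=bot.state(); print(s['position'],s['ft_force'],s['torque'],s['finger_gap'],s['grip_force'],s['clock'])
```

```text
closed end [0.6123 0.3249 0.0245] s -0.19215834343058563 perp 0.0023213351565014237 0.06314276288546257
tank [0.5843 0.2229 0.077 ] s -0.08631361722547957 perp 0.0018860162193255134 0.06314276288546257
[0.58200864 0.21875962 0.11066477]
[0.58181386 0.21874938 0.05039848] [ 0.14511989 -0.74063445  0.1526416 ]
[0.58155636 0.21877216 0.05020526] [-1.47373096 -0.13795339  2.25174201] [-0.04966082  0.11376676 -0.032504  ] 0.03393132407747354 24.84481930732727 4.85
```

Run:
```python
from h import *
for t in (.03,.07,.105,.134):
    hit=bot.line_to(P(hold0+t*d,.050),speed=.06,until_force=20)
    s=bot.state(); F=s['ft_force']; print(t,hit,s['position'],'along',F[:2]@d,'perp',d[0]*F[1]-d[1]*F[0],'z',F[2],s['finger_gap'],s['clock'])
    if hit: break
save('top','top2'); c=save('side','side2')
cv2.imwrite('pics/s2.png',cv2.resize(c['img'][200:420,200:420],(600,600),interpolation=cv2.INTER_CUBIC)[:,:,::-1])
```

```text
0.03 False [0.57363053 0.18780629 0.0502257 ] along 3.72556828997593 perp -0.5437119332626147 z 6.049535743216201 0.03364738140571634 5.5
0.07 False [0.56301262 0.14942404 0.05017426] along 2.5981568206943706 perp -0.6166394019724941 z 8.813273862607778 0.033598897944273065 6.3167
0.105 False [0.55399344 0.11630735 0.05016093] along 1.092314821653799 perp -0.9427312494777855 z 8.369929043102937 0.03363248193398452 7.05
0.134 False [0.54634702 0.08816341 0.0501485 ] along 1.1866723712113623 perp -0.3566322090009575 z 8.14251725293564 0.03366859942268247 7.6833
```

View pics/s2.png

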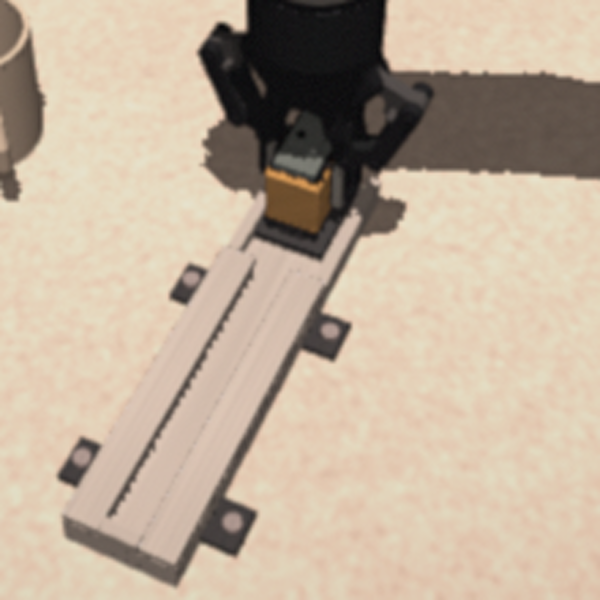

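The side view shows the foot fully out from under the lips, with floor visible between the foot and the lip ends at (240–330, 250). Now I'll lift it and carry it to above the free place.

Run:
```python
from h import *
bot.grip(.03,45)
p=bot.state()['position'][:2]
print(bot.line_to(P(p,.066),speed=.04,until_force=20),bot.state()['ft_force'])
bot.line_to(P(p,.19),speed=.12); print(bot.state()['ft_force'])
bot.goto(P(gap,.19),ori(e)); bot.line_to(P(gap,.15),speed=.08); bot.hold(.3)
s=bot.state(); print(s['position'],s['ee_rot'].round(3),s['clock'],s['finger_gap'])
c=save('top','top3'); k=save('side','side3'); w=save('wrist','w3')
b=lambda im,f: np.clip(im[:,:,::-1]*f,0,255).astype('uint8')
o=np.zeros((600,800,3),'uint8')
o[:,:400]=cv2.resize(b(k['img'],1.2)[60:210,240:400][:, :],(400,375)).repeat(1,0) if 0 else 0
o[:300,:400]=cv2.resize(b(k['img'],1.3)[90:210,240:400],(400,300),interpolation=cv2.INTER_CUBIC)
o[300:,:400]=cv2.resize(b(c['img'],2)[155:305,290:490],(400,300),interpolation=cv2.INTER_CUBIC)
o[:300,400:]=cv2.resize(b(w['img'],1.3),(400,300),interpolation=cv2.INTER_CUBIC)
o[300:,400:]=cv2.resize(b(w['img'],1.3)[150:300,180:380],(400,300),interpolation=cv2.INTER_CUBIC)
cv2.imwrite('pics/c3.png',o)
```

```text
False [-0.46196293 -0.07922667 -2.66363321]
[ 0.930987    0.21882723 -2.41073276]
[ 0.53801008 -0.17535555  0.15036256] [[ 1.    -0.008  0.001]
 [-0.008 -1.     0.   ]
 [ 0.001 -0.    -1.   ]] 11.7083 0.03354768062079169
```

View pics/c3.png

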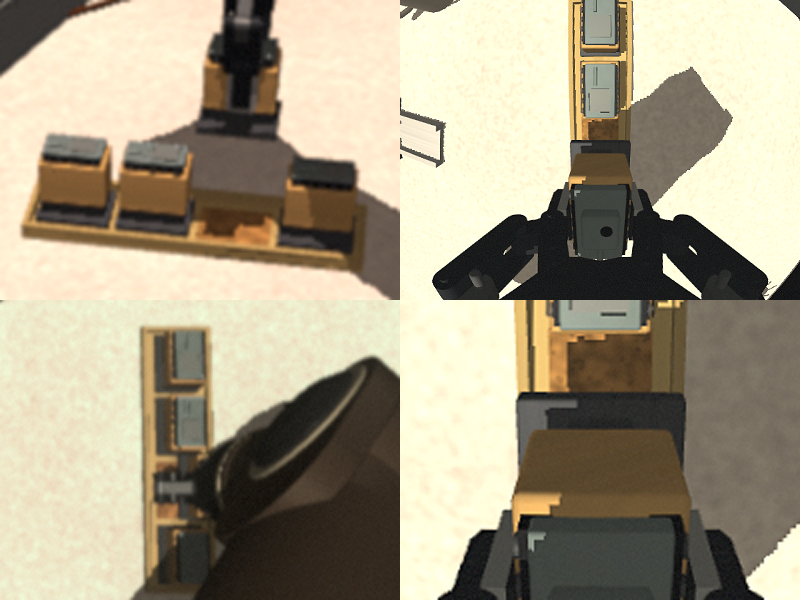

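Run:
```python
from h import *
S=lambda c,r,z: px('side3',240+(c+.5)/2.5-.5,90+(r+.5)/2.5-.5,z).round(4)
print('side foot bottom L,R',S(197,132,.108),S(281,137,.108))
print('side tray L,R',S(22,237,0),S(360,270,0))
print('side tray top L,R',S(24,224,.014),S(360,258,.014))
W=lambda c,r,z: px('w3',180+(c-399.5)/2-.5,150+(r-299.5)/2-.5,z,True).round(4)
print('wrist foot front edge z.116 (exp +30)',W(518,397,.116),W(686,397,.116))
print('wrist tank front edge z.166.. (exp +24, top .108+.069)',W(527,520,.177),W(677,520,.177))
print('wrist block top front edge z.166 (+27)',W(530,432,.108+.058),W(680,432,.108+.058))
print('wrist nb-mid tank near edge',W(553,328,.074),W(645,332,.074))
print('tray inner/outer walls top',W(517,340,.014),W(686,340,.014))
```

```text
side foot bottom L,R [ 0.5703 -0.1563  0.108 ] [ 0.5079 -0.1594  0.108 ]
side tray L,R [ 0.7074 -0.1423  0.    ] [ 0.437  -0.1437  0.    ]
side tray top L,R [ 0.7049 -0.1421  0.014 ] [ 0.4385 -0.1415  0.014 ]
wrist foot front edge z.116 (exp +30) [ 0.5717 -0.1539  0.116 ] [ 0.5714 -0.1969  0.116 ]
wrist tank front edge z.166.. (exp +24, top .108+.069) [ 0.5686 -0.1625  0.177 ] [ 0.5683 -0.1879  0.177 ]
wrist block top front edge z.166 (+27) [ 0.5804 -0.1625  0.166 ] [ 0.5802 -0.1892  0.166 ]
wrist nb-mid tank near edge [ 0.5815 -0.1602  0.074 ] [ 0.5799 -0.189   0.074 ]
tray inner/outer walls top [ 0.5652 -0.1407  0.014 ] [ 0.5646 -0.2101  0.014 ]
```

The side and wrist views both put the foot within about 1 mm of the gap centre along x and y, against 5 mm clearance. I'll correct by 0.7 mm and set it down until contact.

Run:
```python
from h import *
g=gap+[-.0007,0]
bot.line_to(P(g,.075),speed=.08); print(bot.state()['position'])
bot.line_to(P(g,.056),speed=.03,until_force=8)
h=bot.line_to(P(g,.043),speed=.01,until_force=4); s=bot.state(); print(h,s['position'],s['ft_force'],s['clock'])
k=save('side','side4'); w=save('wrist','w4')
b=lambda im,f: np.clip(im[:,:,::-1]*f,0,255).astype('uint8')
o=np.hstack([cv2.resize(b(k['img'],1.3)[100:220,240:400],(400,300),interpolation=cv2.INTER_CUBIC),cv2.resize(b(w['img'],1.3)[100:310,140:420],(400,300),interpolation=cv2.INTER_CUBIC)])
cv2.imwrite('pics/c4.png',o)
```

```text
[ 0.53743801 -0.17555182  0.07545154]
True [ 0.53707559 -0.17529618  0.04725335] [-1.16717303  0.42758616  5.88500889] 14.6
```

View pics/c4.png

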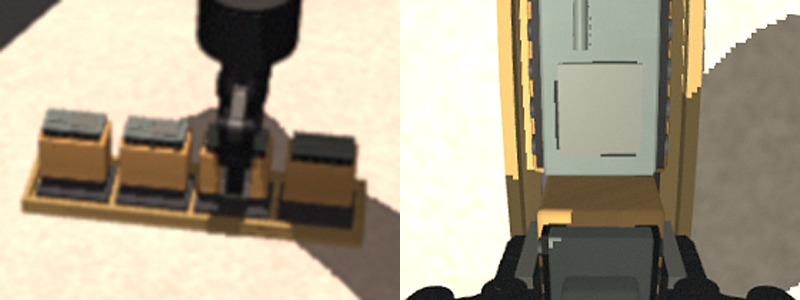

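It's seated: contact came at z = 0.0473, so the underside is at 5 mm, level between its neighbours. Release, retreat and verify.

Run:
```python
from h import *
bot.grip(.060); p=bot.state()['position'][:2]
bot.line_to(P(p,.20),speed=.08); bot.goto(P([.45,.2],.3),ori(e)); bot.hold(.3)
print(bot.state()['clock'])
k=save('side','side5'); c=save('top','top5')
b=lambda im,f: np.clip(im[:,:,::-1]*f,0,255).astype('uint8')
o=np.zeros((600,750,3),'uint8')
o[:375,:500]=cv2.resize(b(k['img'],1.3)[100:220,240:400],(500,375),interpolation=cv2.INTER_CUBIC)
o[375:,:700]=cv2.resize(cv2.rotate(b(c['img'],2)[165:305,355:400],cv2.ROTATE_90_COUNTERCLOCKWISE),None,fx=5,fy=5,interpolation=cv2.INTER_CUBIC)
cv2.imwrite('pics/c5.png',o)
```

```text
18.9167
```

View pics/c5.png

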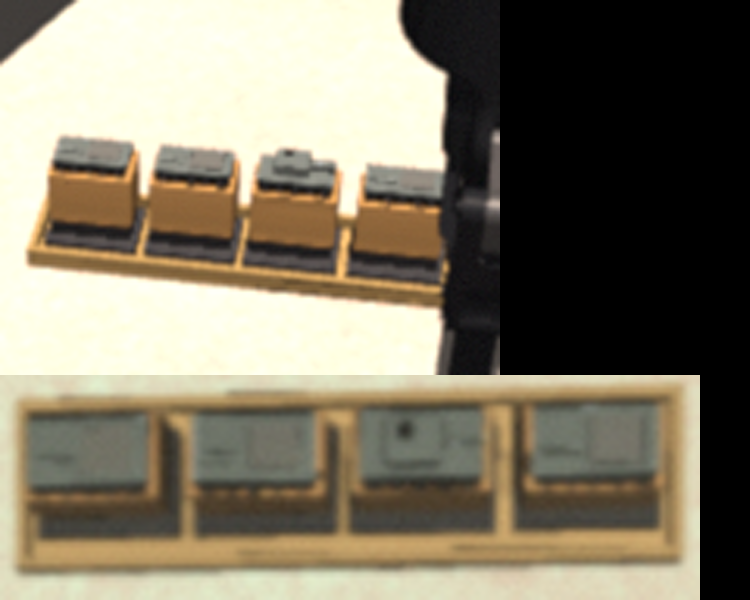

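The holder stands upright in the gap at (422, 445), in line with the row. The neighbours' pixels haven't moved, so I'll hand the job in.

```bash
python3 -c "
from h import *
print(bot.job_done())"
```

```text
the job is handed in; nothing more can be done
None
```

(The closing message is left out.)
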